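# Open the child-resistant solvent can

### The arm

A 6-joint arm with a two-finger parallel gripper is mounted at the origin on a cart in front of the work surface, level with it; the furniture and walls round the work are solid. World frame = base frame: x ahead of the robot, y to its left, z up, the work surface at z = 0. Lengths are in mm, angles in rad, forces in N, time in s.
With the tool pointing down it reaches from about 275 to 1000 mm from the base axis. Payload 8.4 kg.
Tool frame: the origin (TCP) lies midway between the tips of the shut fingers; the grasp point (between the pads) lies 19 mm behind it; z points along the fingers, y is the line along which they close (so a half turn about z gives the same grasp; the last joint's range is limited). The gripper opens to 85 mm and grips with 20 to 120 N. Pads are 22 mm wide; open, the fingers measure 114 mm over their backs; the gripper's body (76 mm by 85 mm) begins 54 mm behind the grasp point. The pads swing forward as they close: fully open they stand 13 mm farther back than shut.
Start: joints at [-1.247, 0.353, 1.633, -0, 1.155, -0.002], TCP at [200.04, -592.125, 198.181] pointing down, gripper open.
Joint ranges: [-2.63, 2.63], [-0.92, 2.1], [0.06, 2.66], [-1.3, 4.44], [0, 2.69], [-3.02, 3.02]. Speed limits (rad/s): [2.22, 2.22, 2.79, 3.14, 3.14, 3.14].

### API

Orientations are given as [roll, pitch, yaw] about the fixed x, y, z axes, in that order (R = Rz(yaw) Ry(pitch) Rx(roll)).
In Python, from rig import telemetry, optics, r gives the robot as it stands.
- The arm moves only by the tool play_rows, never from a script. Its arguments are lists of equal length, an entry for each row: "dp": the shift along the tool's x, y, z in units of 40 mm (1.0 is 40 mm), a list of three; "rot": the turn, a rotation vector about the tool's x, y, z in units of 6 degrees (1.0 is 6 degrees), a list of three. In form: {"dp": [[tx, ty, tz], ...], "rot": [[ax, ay, az], ...]}. A call has 1 to 5 rows; each row is the pose to reach, as a shift and turn from the pose commanded when the call began, along the tool's axes at that moment; what a row does not reach only later rows make up. A row lasts 1/12 s, in which the tool goes at most 41.7 mm and 7.16 degrees, less where a joint would pass 70% of its speed; a pose out of reach is approached as far as the arm can. A call with a gripper value outside its range is refused whole. "fingers" is the opening, from 0 (shut) to 1 (fully open), set as the call begins (left out, the last holds). The fingers move at their own pace and stop on an object; "grip_force" is the grip in N (left out, the last holds). Time passes only in rows, so rows that repeat a pose let the fingers close. It gives the time, the measured TCP pose, the force, the opening and the grip force at its end, in the units of the state.
- telemetry.sense(): the state, without advancing time (a new reading comes with each control period).
- optics.grab_frame(name): name is "side" or "top"; returns a dict with "color" (384x512x3 uint8, red, green, blue), "mtx" (3x3 intrinsics, pixels), "D" ([k1, k2, p1, p2, k3] as OpenCV has them; the pictures are not rectified), "R" (3x3) and "t" (3): a world point X has camera coordinates R X + t. Camera axes: x right, y down, z forward; pixel columns grow to the right and rows downward; lengths in mm; the calibration is good to about 2 mm. A picture is of the moment at which its call begins. There is no depth.
- r.sign_off(): hands the job in; it is judged then, once.
The state is a dict: "clock": time; "qpos": joint angles; "qvel": joint speeds; "joint_efforts": joint torques, N m; "eef_pos": TCP position; "tcp_rot": TCP orientation; "contact_force": force on the tool from outside, world axes, zero at the start; "wrist_torque": the same for the moment, N m; "opening": opening from 0.0 (shut) to 1.0 (fully open); "grasp_force": force on a finger pad.
Only numpy, scipy, OpenCV 4.12 (cv2) and the standard library are available. Lean on these libraries where they do the work, as an engineer would, in place of code of your own. Each camera call takes 0.05 s, during which the arm holds its last target. There are 200 camera calls.

### The job

Open the solvent can: press its child-resistant cap firmly but gently all the way down and, keeping it pressed, turn it anticlockwise (seen from above) until it comes free; turning without pressing only ratchets, and one that jams must be pressed further, not forced. Then lift the cap off and stand it, the way up it was, flat in the drip tray, and leave the other things on the bench undisturbed.

Things in the scene. Friction and masses are not known exactly. Their poses are not given: they have to be found in the camera images.
- cap_grip (a point): Centre of the cap's black ribbed shell: 50 mm across, 36 mm high, top 18 mm above this point; z up along its axis. Grasp it from above. It spins freely unless pressed. Pressing takes 2 N, then 0.6 N more per mm; inner teeth meet after 0 to 12 mm (unseen, different each time) and are home, at a hard stop, 2 mm deeper; past that the whole cap must sink 2 to 3 mm. A push of 15 to 19 N does it.
- cap: The whole cap, 54 mm high; origin at the centre of its lower rim, z up. Its x axis turns with the grey 41 mm inner cap, not the shell. The shell's teeth drive the inner cap after up to 25 degrees of lost turn (under 0.2 N m). Locked at the start behind bumps 2 mm deep: sunk by a firm enough push it turns, else it jams. x starts within 0.05 rad of the can's x; it is free when turned 62 degrees anticlockwise; a stop comes at 108.
- can: Aluminium solvent can, 92 (x) x 66 mm and 100 mm high, bolted in a dark steel bracket, 126 x 96 mm, fixed to the bench; origin on the bench under its middle. A load of more than 35 N between cap and can (a push of about 26) spoils the seal. Once free, the cap is raised 2.5 mm by a sprung brass plunger and draws straight up off the neck (lift 25 mm or more to clear).
- neck (a point): On the axis of the can's neck, 114 mm above the bench, where the lower rim of the locked cap sits; x and y as the can's, z up. The steel neck, 33 mm across its ledges, ends 17 mm above this point. A guard collar 52 mm across stands round it up to the height of this point.
- tray_in (a point): Centre of the floor of the square steel drip tray, fixed to the bench: 110 x 110 mm outside, walls 3 mm, rim 14 mm above the bench, floor 3 mm above the bench; x and y along its sides.
- bolt_m12: Bolt with a nut on it lying on the bench, 20x62x18 mm; leave alone.
- bearing_6206: Ball bearing lying flat, 62x62x16 mm; leave alone.
- driver_yellow: Screwdriver with a yellow handle, 29x200x29 mm; leave alone.
- nut_m24: Large hexagon nut, 36x41x19 mm; leave alone.
- goggles: Goggles, 125x181x64 mm; leave alone.
Not all that is in view belongs to the job. Of the things that look like the cap, the larger one is meant.

How it is judged (in metres and radians):
On the way:
1. the inner cap, still sitting on the neck, has been turned free of its ledges (62 degrees or more) (angle between the x axis of cap and the x axis of neck, either way round above 1.07 rad and distance between cap and neck below 0.006 m), for 0.1 s.
At the end, for the whole second after the job is handed in: The cap stands upright (within 0.06 rad) and flat on the floor of the drip tray (lower rim within 4 mm of the floor, centre within 50 mm of the tray's centre), released (z of cap in the frame of tray_in between -0.003 and 0.004 m and horizontal distance between cap and tray_in below 0.05 m and angle between cap's own z axis and vertical below 0.06 rad); the robot touches nothing.
It fails at once if the cap is loaded against the can with more than 35 N (contact force between cap and can above 35 N).
It fails at once if a loose bystander is pushed more than 30 mm (distance of any of bolt_m12, bearing_6206, driver_yellow, nut_m24, goggles from where it was at the start of the episode above 0.03 m).
It also fails if it takes over 61 s, if anything falls off the work surface, if the arm or the gripper's body presses on something with over 40 N, if the wrist force passes 120 N, or if a joint passes its speed limit or range.

## Working session

There is one attempt and no reset: what is moved stays moved. The work goes in short steps, Python scripts to look and compute and a tool call to move; the robot and the scene stay as the last step left them, time stands still between calls to the robot, and variables do not carry over. Pictures are saved under pics/ and viewed, at most 10 in all, crops included, and the job is handed in when it is done.

Besides the shell and the picture viewer there is one more tool, called after "Request:" as name(argument=value, ...) on one line, values as JSON. play_rows: Moves the arm, as the interface text tells. Its arguments: {"type":"object","properties":{"dp":{"type":"array"},"rot":{"type":"array"},"fingers":{"type":"number"},"grip_force":{"type":"number"}},"required":["dp","rot"]}

```bash
mkdir -p pics; python3 - <<'E'
from rig import telemetry, optics, r
import cv2
for n in ("side","top"):
    f=optics.grab_frame(n); cv2.imwrite(f"pics/{n}0.png",f["color"][:,:,::-1]); print(n,f["mtx"].tolist(),f["D"],f["R"].tolist(),f["t"])
print(telemetry.sense())
E
```

```text
side [[499.8069866486023, 0.0, 254.2271558240434], [0.0, 499.8069866486023, 191.25481527049675], [0.0, 0.0, 1.0]] [0.02209766 0.         0.         0.         0.        ] [[-0.9671500530881195, -0.2539552426411258, 0.011292012519229934], [-0.18024378093855967, 0.653752853060025, -0.7349281506030708], [0.17925667140896062, -0.7128211149025845, -0.6780509596663188]] [ 496.76537411  367.98256173 1013.31666361]
top [[402.36015693094964, 0.0, 259.38385461759435], [0.0, 402.36015693094964, 191.7842568829006], [0.0, 0.0, 1.0]] [-0.06327182  0.          0.          0.          0.        ] [[-0.002556190553499623, -0.999995457706677, 0.0015970146735882344], [-0.9996492452656676, 0.0025132013827181554, -0.026364185149390294], [0.026360051776042243, -0.001663846394160264, -0.999651128787209]] [-266.0689802   574.42184039  933.69470328]
{'clock': 0.1, 'qpos': array([-1.24739842e+00,  3.53589236e-01,  1.63407402e+00,  7.81699568e-06,
        1.15519078e+00, -2.38703472e-03]), 'qvel': array([-0.00075084, -0.00209748,  0.00071928,  0.00205753,  0.00061597,
        0.00145041]), 'joint_efforts': array([ 7.80489481e-04, -6.06354332e+01, -3.42819715e+01, -5.34205265e-05,
        3.93798007e-03, -2.62053572e-05]), 'eef_pos': array([ 199.89205024, -591.67086497,  197.52421694]), 'tcp_rot': array([-3.14033130e+00, -1.01584850e-05,  3.25781773e-01]), 'contact_force': array([-0.73167715, -0.93308359, -0.51201929]), 'wrist_torque': array([-0.00276869,  0.02260168, -0.00779591]), 'grasp_force': 0.0, 'opening': 1.0036682195670785}
```

View pics/side0.png

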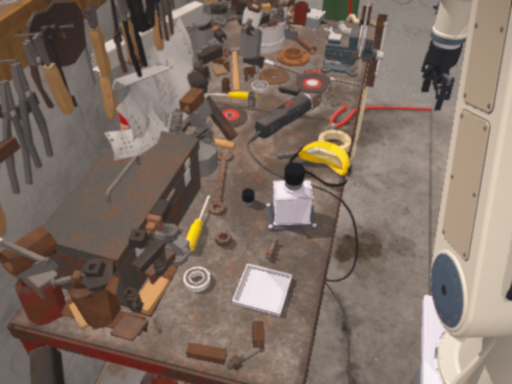

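View pics/top0.png

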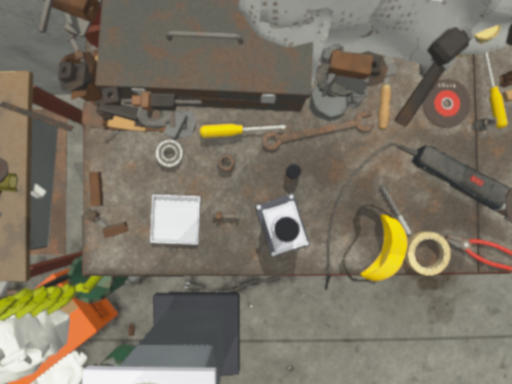

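The side view shows the cap at (294,173) on the can, and the tray centre near (263,289). In the top view the cap is at (287,229) and the tray at (175,220). The goggles are at (385,248).

```bash
cat > h.py <<'E'
import cv2, numpy as np
from rig import telemetry, optics, r
def ray(f,uv):
    p=cv2.undistortPoints(np.array([[uv]],float),f["mtx"],f["D"])[0,0]
    return -f["R"].T@f["t"], f["R"].T@np.array([p[0],p[1],1])
def at_z(f,uv,z):
    c,d=ray(f,uv); return (c+d*(z-c[2])/d[2]).round(1)
def tri(fa,a,fb,b):
    ca,da=ray(fa,a); cb,db=ray(fb,b)
    s=np.linalg.lstsq(np.c_[da,-db],cb-ca,rcond=None)[0]
    return (ca+s[0]*da).round(1),(cb+s[1]*db).round(1)
E
python3 - <<'E'
from h import *
t=optics.grab_frame("top"); s=optics.grab_frame("side")
a=cv2.resize(t["color"][180:270,140:320],None,fx=4.4,fy=4.4,interpolation=2)[:,:,::-1]
b=cv2.resize(s["color"][155:320,225:325],None,fx=3.6,fy=3.6,interpolation=2)[:,:,::-1]
cv2.imwrite("pics/t1.png",a); cv2.imwrite("pics/s1.png",b)
E
```

```text
(no output)
```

View pics/t1.png

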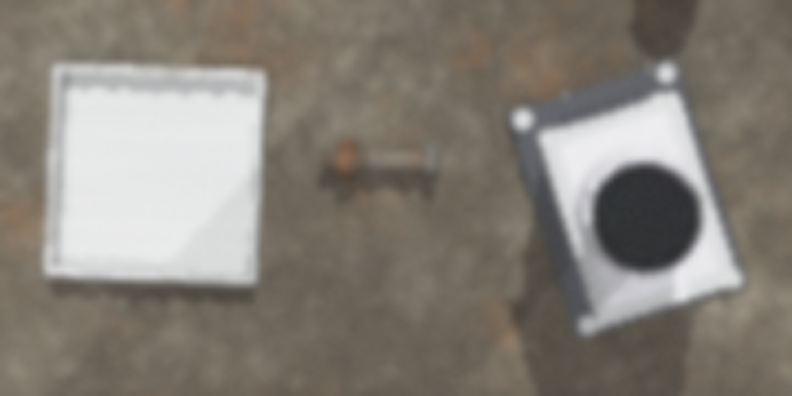

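View pics/s1.png

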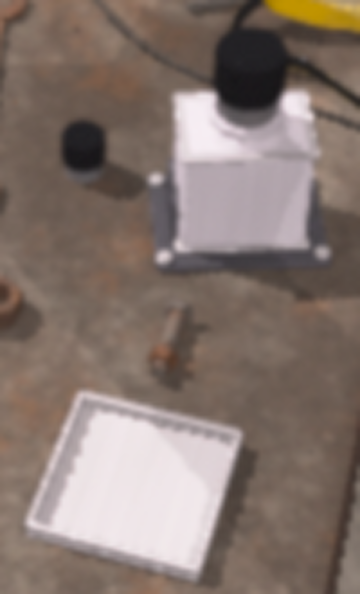

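The top crop shows the cap disc centred at crop (647,216) and the tray corners at (58,65), (265,70), (258,283) and (45,277). The bracket bolts are at (523,120), (667,73), (740,282) and (588,326). In the side crop the cap top is centred at (252,52).

```bash
python3 - <<'E'
from h import *
t=optics.grab_frame("top"); s=optics.grab_frame("side")
T=lambda u,v:((u+.5)/4.4+140-.5,(v+.5)/4.4+180-.5); S=lambda u,v:((u+.5)/3.6+225-.5,(v+.5)/3.6+155-.5)
print("cap z168",at_z(t,T(647,216),168),at_z(s,S(252,47),168),tri(t,T(647,216),s,S(252,47)))
for p in [(523,120),(667,73),(740,282),(588,326)]: print("br",at_z(t,T(*p),8))
for p in [(58,65),(265,70),(258,283),(45,277)]: print("tray",at_z(t,T(*p),14))
for p in [(84,392),(242,432),(200,578),(28,525)]: print("trayS",at_z(s,S(*p),14))
q=telemetry.sense(); print(q["eef_pos"],q["tcp_rot"],q["clock"])
E
```

```text
cap z168 [ 497.8 -320.   168. ] [ 498.8 -324.4  168. ] (array([ 498.1, -319.7,  172. ]), array([ 498.1, -319.7,  172. ]))
br [ 538.4 -265.3    8. ]
br [ 563.2 -342.     8. ]
br [ 452.1 -380.3    8. ]
br [ 429.1 -299.5    8. ]
tray [568.1 -18.8  14. ]
tray [ 565.2 -129.    14. ]
tray [ 452.8 -125.3   14. ]
tray [455.9 -12.1  14. ]
trayS [ 562.8 -127.6   14. ]
trayS [ 454.8 -122.7   14. ]
trayS [457.3  -7.7  14. ]
trayS [568.7 -17.1  14. ]
[ 199.99109642 -591.96641678  197.94426382] [-3.14115306e+00  1.72270149e-05  3.25853934e-01] 0.3
```

Request:
play_rows(dp=[[0.92, -0.4, 0], [1.84, -0.8, 0], [2.76, -1.2, 0], [3.68, -1.6, 0], [4.6, -2.02, 0]], rot=[[0, 0, 0], [0, 0, 0], [0, 0, 0], [0, 0, 0], [0, 0, 0]], fingers=1, grip_force=60)

```text
clock: 0.72
eef_pos: [349.5, -455.4, 198.2]
tcp_rot: [3.141, -0.0, 0.325]
contact_force: [0.9, -0.7, 0.6]
opening: 1.006
grasp_force: 0.0
```

Request:
play_rows(dp=[[0.92, -0.4, 0], [1.84, -0.8, 0], [2.76, -1.2, 0], [3.68, -1.6, 0], [4.6, -2.02, 0]], rot=[[0, 0, 0], [0, 0, 0], [0, 0, 0], [0, 0, 0], [0, 0, 0]])

```text
clock: 1.13
eef_pos: [498.2, -319.7, 198.3]
tcp_rot: [3.141, -0.0, 0.326]
contact_force: [0.4, -0.6, -0.2]
opening: 0.996
grasp_force: 0.0
```

```bash
python3 - <<'E'
from h import *
t=optics.grab_frame("top"); s=optics.grab_frame("side")
a=cv2.resize(t["color"][180:270,240:340],None,fx=4,fy=4,interpolation=2)[:,:,::-1]
b=cv2.resize(s["color"][120:235,235:345],None,fx=4,fy=3.1304,interpolation=2)[:,:,::-1]
cv2.imwrite("pics/c2.png",np.hstack([a[:360],b[:360,:400]]))
q=telemetry.sense();print(q)
E
```

```text
{'clock': 1.2333, 'qpos': array([-0.56859372,  0.30287822,  1.70493689,  0.00189497,  1.13285759,
        0.67124975]), 'qvel': array([-0.07527178, -0.01174064,  0.02383798, -0.04520825,  0.00704594,
       -0.07582773]), 'joint_efforts': array([ 2.59052731e+00, -5.61147273e+01, -3.41969991e+01,  4.43583447e-01,
       -3.79083375e-02,  9.42867659e-01]), 'eef_pos': array([ 500.74830576, -317.42588216,  198.23220771]), 'tcp_rot': array([-3.14124465e+00, -1.91614131e-03,  3.30149711e-01]), 'contact_force': array([-0.69210374,  0.40814115,  0.40146406]), 'wrist_torque': array([-0.0115558 , -0.02042774, -0.04413576]), 'grasp_force': 0.0, 'opening': 1.0053654564314096}
```

View pics/c2.png

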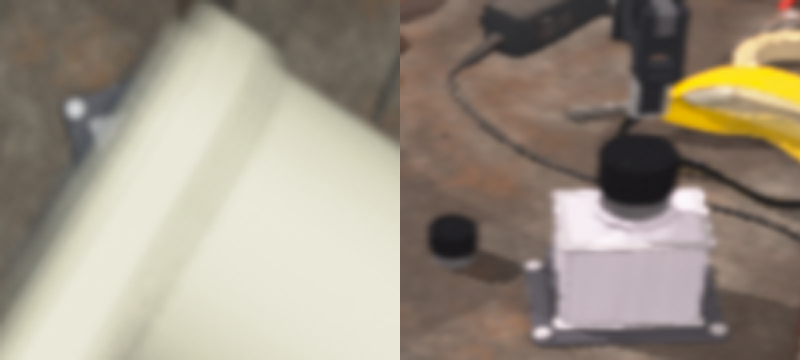

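The gripper is above the cap, which sits at right-panel (637,165). The view is partly blocked, and the commanded target matches the estimate.

Request:
play_rows(dp=[[0, 0, 0.3], [0, 0, 0.7], [0, 0, 1.1], [0, 0, 1.5], [0, 0, 1.5]], rot=[[0, 0, 0], [0, 0, 0], [0, 0, 0], [0, 0, 0], [0, 0, 0]])

```text
clock: 1.65
eef_pos: [493.7, -321.0, 134.3]
tcp_rot: [-3.137, 0.004, 0.324]
contact_force: [-0.0, 0.7, 0.3]
opening: 0.999
grasp_force: 0.0
```

Request:
play_rows(dp=[[0, 0, 0], [0, 0, 0], [0, 0, 0], [0, 0, 0], [0, 0, 0]], rot=[[0, 0, 0], [0, 0, 0], [0, 0, 0], [0, 0, 0], [0, 0, 0]], fingers=0.62, grip_force=20)

```text
clock: 2.07
eef_pos: [497.3, -321.6, 139.0]
tcp_rot: [3.14, -0.001, 0.326]
contact_force: [-0.7, -0.0, 0.0]
opening: 0.621
grasp_force: 0.0
```

```bash
python3 - <<'E'
from h import *
s=optics.grab_frame("side")
b=cv2.resize(s["color"][120:235,235:345],None,fx=5,fy=5,interpolation=2)[:,:,::-1]
cv2.imwrite("pics/c3.png",b)
q=telemetry.sense();print(q)
E
```

```text
{'clock': 2.1167, 'qpos': array([-5.76477921e-01,  3.64301535e-01,  1.76144860e+00, -5.43886143e-05,
        1.01473816e+00,  6.68584758e-01]), 'qvel': array([ 0.00182518,  0.00249626,  0.00148078, -0.00053052, -0.00114736,
       -0.00169941]), 'joint_efforts': array([-1.06077616e-01, -5.81797242e+01, -3.11403501e+01, -5.38693785e-03,
       -4.32801404e-03, -1.52993613e-03]), 'eef_pos': array([ 497.23519485, -321.50708091,  138.84817911]), 'tcp_rot': array([ 3.14069740e+00, -6.48294922e-04,  3.25762622e-01]), 'contact_force': array([0.68278705, 0.2796052 , 0.11255701]), 'wrist_torque': array([-0.0119575 , -0.03728544,  0.00872954]), 'grasp_force': 0.0, 'opening': 0.618407417945829}
```

View pics/c3.png

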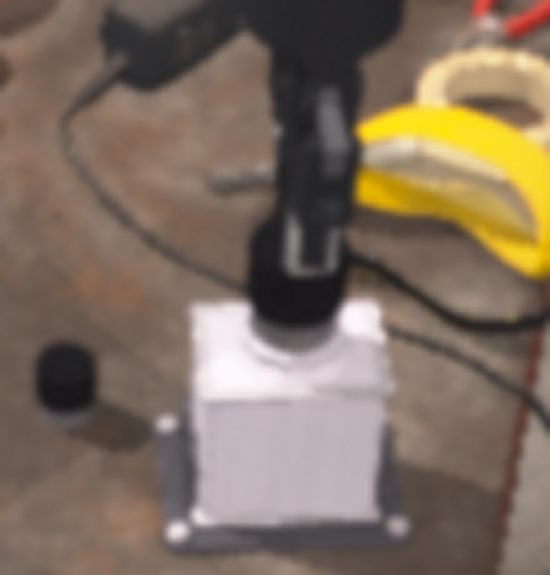

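The finger overlaps the shell's upper half at (312,240), centred within 2–3 mm. Next is a gentle trial close to read the lateral force.

Request:
play_rows(dp=[[0, 0, 0], [0, 0, 0], [0, 0, 0], [0, 0, 0], [0, 0, 0]], rot=[[0, 0, 0], [0, 0, 0], [0, 0, 0], [0, 0, 0], [0, 0, 0]], fingers=0.4, grip_force=20)

```text
clock: 2.53
eef_pos: [497.0, -321.2, 138.2]
tcp_rot: [3.142, 0.0, 0.326]
contact_force: [0.0, -0.5, 0.1]
opening: 0.402
grasp_force: 0.0
```

```bash
cat > st.py <<'E'
from h import *
q=telemetry.sense();y=q["tcp_rot"][2];c,s=np.cos(y),np.sin(y);f=q["contact_force"];p=q["eef_pos"]
print(q["clock"],p.round(2),"yaw",y.round(3),"F",f.round(2),"Ftool xy",round(c*f[0]+s*f[1],2),round(s*f[0]-c*f[1],2),"T",q["wrist_torque"].round(3),q["opening"].round(3),q["grasp_force"],q["qpos"][5].round(3))
E
python3 st.py
```

```text
Traceback (most recent call last):
  File "st.py", line 3, in <module>
    print(q["clock"],p.round(2),"yaw",y.round(3),"F",f.round(2),"Ftool xy",round(c*f[0]+s*f[1],2),round(s*f[0]-c*f[1],2),"T",q["wrist_torque"].round(3),q["opening"].round(3),q["grasp_force"],q["qpos"][5].round(3))
                                                                                                                                                        ^^^^^^^^^^^^^^^^^^
AttributeError: 'float' object has no attribute 'round'
```

```bash
sed -i 's/q\["opening"\].round(3)/round(q["opening"],3)/' st.py; python3 st.py; python3 - <<'E'
from h import *
s=optics.grab_frame("side")
b=cv2.resize(s["color"][130:200,250:330],None,fx=7,fy=7,interpolation=2)[:,:,::-1]
cv2.imwrite("pics/c4.png",b)
E
```

```text
2.5333 [ 497.   -321.22  138.19] yaw 0.326 F [ 0.   -0.47  0.15] Ftool xy -0.15 0.44 T [-0.024 -0.     0.018] 0.402 0.0 0.669
```

View pics/c4.png

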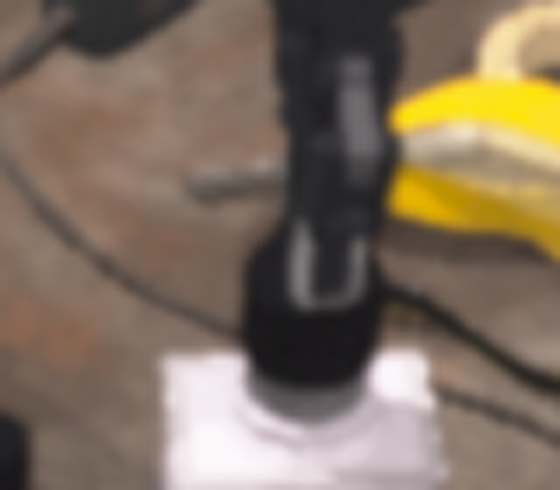

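Request:
play_rows(dp=[[0, 0, 0], [0, 0, 0], [0, 0, 0], [0, 0, 0], [0, 0, 0]], rot=[[0, 0, 0], [0, 0, 0], [0, 0, 0], [0, 0, 0], [0, 0, 0]], fingers=0.2, grip_force=20)

```text
clock: 3.0
eef_pos: [496.9, -321.2, 138.2]
tcp_rot: [-3.142, 0.0, 0.326]
contact_force: [-0.6, -1.0, -0.3]
opening: 0.202
grasp_force: 0.0
```

```bash
python3 st.py
```

```text
3.0 [ 496.94 -321.22  138.18] yaw 0.326 F [-0.57 -1.03 -0.3 ] Ftool xy -0.87 0.8 T [ 0.012  0.032 -0.023] 0.202 0.0 0.669
```

```bash
python3 - <<'E'
from h import *
s=optics.grab_frame("side")
pr=lambda X:(cv2.projectPoints(np.array([X],float),cv2.Rodrigues(s["R"])[0],s["t"],s["mtx"],s["D"])[0][0,0]).round(1)
for X in [(497,-321,138),(497,-321,168),(497,-321,132),(497,-321,114),(496,-322,0)]: print(X,pr(X))
b=cv2.resize(s["color"][130:200,250:330],None,fx=7,fy=7,interpolation=2)[:,:,::-1]
b=cv2.convertScaleAbs(b,alpha=2.2)
cv2.imwrite("pics/c5.png",b)
E
```

```text
(497, -321, 138) [294.3 178. ]
(497, -321, 168) [295.1 168.7]
(497, -321, 132) [294.1 179.8]
(497, -321, 114) [293.7 185.2]
(496, -322, 0) [291.3 216.8]
```

View pics/c5.png

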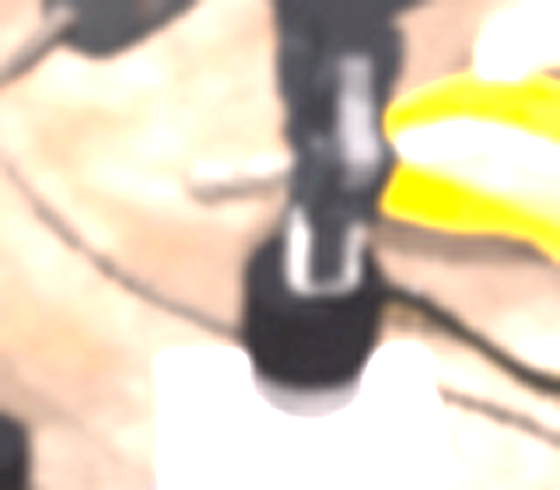

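The finger tip shows at crop (325,292), about pixel (296,172). That looks like just above the cap top, higher than the reported TCP. I'll check the tool-to-camera agreement against the first picture.

```bash
python3 - <<'E'
from h import *
s=optics.grab_frame("side")
pr=lambda X:(cv2.projectPoints(np.array([X],float),cv2.Rodrigues(s["R"])[0],s["t"],s["mtx"],s["D"])[0][0,0]).round(1)
y=.3259; d=np.array([np.sin(y),-np.cos(y),0])
for z in (198,211,225):
  for k in (-50,50): print(z,k,pr(np.array([200,-592,z])+k*d))
a=cv2.imread("pics/side0.png")
g=cv2.resize(a[60:120,405:475],None,fx=7,fy=7,interpolation=2)
cv2.imwrite("pics/c6.png",cv2.convertScaleAbs(g,alpha=1.8))
E
```

```text
198 -50 [431.4 127. ]
198 50 [419.4 105.7]
211 -50 [432.6 122.8]
211 50 [420.5 101.6]
225 -50 [434.  118.3]
225 50 [421.7  97.2]
```

View pics/c6.png

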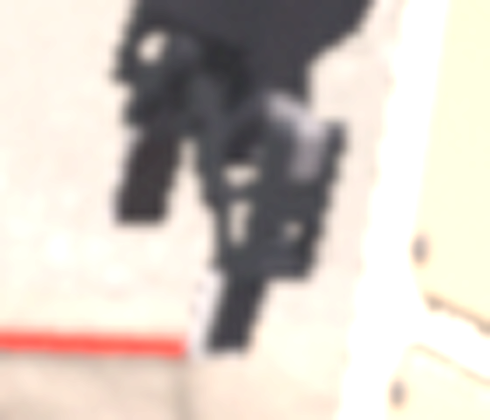

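The tips really are about 30 mm higher than the telemetry says (near tip at (437.6,110), predicted (432.6,122.8)). I'll shut the fingers, touch the cap top gently to get the real height, and shift about 3 mm in +x.

Request:
play_rows(dp=[[0.07, 0.02, -0.2], [0.07, 0.02, -0.2], [0.07, 0.02, -0.2], [0.07, 0.02, -0.2], [0.07, 0.02, -0.2]], rot=[[0, 0, 0], [0, 0, 0], [0, 0, 0], [0, 0, 0], [0, 0, 0]], fingers=0, grip_force=20)

```text
clock: 3.52
eef_pos: [499.8, -321.1, 146.2]
tcp_rot: [-3.142, 0.0, 0.326]
contact_force: [-0.6, -0.1, -0.5]
opening: -0.003
grasp_force: 0.0
```

Request:
play_rows(dp=[[0, 0, 0.1], [0, 0, 0.2], [0, 0, 0.2], [0, 0, 0.2]], rot=[[0, 0, 0], [0, 0, 0], [0, 0, 0], [0, 0, 0]])

```text
clock: 3.85
eef_pos: [499.5, -320.9, 137.6]
tcp_rot: [-3.141, 0.001, 0.326]
contact_force: [-0.4, -0.6, 0.7]
opening: 0.003
grasp_force: 0.0
```

```bash
python3 st.py
```

```text
3.85 [ 499.51 -320.89  137.57] yaw 0.326 F [-0.42 -0.59  0.67] Ftool xy -0.59 0.43 T [ 0.005 -0.036 -0.006] 0.003 0.0 0.671
```

Descending in small steps until contact.

Request:
play_rows(dp=[[0, 0, 0.025], [0, 0, 0.05], [0, 0, 0.075], [0, 0, 0.075]], rot=[[0, 0, 0], [0, 0, 0], [0, 0, 0], [0, 0, 0]])

```text
clock: 4.18
eef_pos: [500.0, -321.1, 135.2]
tcp_rot: [3.141, -0.0, 0.326]
contact_force: [0.0, -0.1, 1.6]
opening: 0.001
grasp_force: 0.9
```

Request:
play_rows(dp=[[0, 0, 0.025], [0, 0, 0.05], [0, 0, 0.075], [0, 0, 0.075]], rot=[[0, 0, 0], [0, 0, 0], [0, 0, 0], [0, 0, 0]])

```text
clock: 4.52
eef_pos: [500.0, -321.2, 132.3]
tcp_rot: [3.141, -0.0, 0.326]
contact_force: [-1.8, 0.5, 3.9]
opening: -0.001
grasp_force: 1.7
```

Contact came at reported z ≈ 135.3, so true z is reported + 32.5. I'll raise, open and descend to reported 100 (true ~132).

Request:
play_rows(dp=[[0, 0, -0.5], [0, 0, -0.7], [0, 0, -0.7], [0, 0, -0.7], [0, 0, -0.7]], rot=[[0, 0, 0], [0, 0, 0], [0, 0, 0], [0, 0, 0], [0, 0, 0]], fingers=1)

```text
clock: 4.93
eef_pos: [499.6, -320.9, 159.6]
tcp_rot: [-3.141, 0.0, 0.326]
contact_force: [-0.3, 0.3, -0.9]
opening: 0.708
grasp_force: 0.0
```

Request:
play_rows(dp=[[0, 0, 0.3], [0, 0, 0.7], [0, 0, 1.1], [0, 0, 1.5], [0, 0, 1.5]], rot=[[0, 0, 0], [0, 0, 0], [0, 0, 0], [0, 0, 0], [0, 0, 0]])

```text
clock: 5.35
eef_pos: [497.3, -319.5, 95.7]
tcp_rot: [-3.137, 0.004, 0.326]
contact_force: [-0.9, -0.0, -0.7]
opening: 0.999
grasp_force: 0.0
```

Request:
play_rows(dp=[[0, 0, 0], [0, 0, 0], [0, 0, 0], [0, 0, 0], [0, 0, 0]], rot=[[0, 0, 0], [0, 0, 0], [0, 0, 0], [0, 0, 0], [0, 0, 0]], fingers=0.3, grip_force=20)

```text
clock: 5.77
eef_pos: [500.1, -321.0, 101.0]
tcp_rot: [3.141, -0.001, 0.326]
contact_force: [-0.1, 2.7, 3.0]
opening: 0.578
grasp_force: 23.7
```

```bash
python3 st.py
```

```text
5.7667 [ 500.09 -320.96  100.99] yaw 0.326 F [-0.06  2.71  2.99] Ftool xy 0.81 -2.58 T [ 0.515  0.156 -0.002] 0.578 23.67146372795105 0.671
```

Gripped at 49 mm with a small side force. I'll open, turn 90° clockwise (seen from above) and grip again, which centres the other axis and sets up for the turn.

Request:
play_rows(dp=[[0, 0, 0], [0, 0, 0], [0, 0, 0], [0, 0, 0], [0, 0, 0]], rot=[[0, 0, 0.5], [0, 0, 1.6], [0, 0, 2.7], [0, 0, 3.8], [0, 0, 4.9]], fingers=0.85)

```text
clock: 6.18
eef_pos: [500.3, -321.6, 100.7]
tcp_rot: [3.141, -0.001, -0.193]
contact_force: [-0.9, -0.1, 0.5]
opening: 0.855
grasp_force: 0.0
```

Request:
play_rows(dp=[[0, 0, 0], [0, 0, 0], [0, 0, 0], [0, 0, 0], [0, 0, 0]], rot=[[0, 0, 1.1], [0, 0, 2.2], [0, 0, 3.3], [0, 0, 4.4], [0, 0, 5.5]])

```text
clock: 6.6
eef_pos: [500.3, -321.6, 100.7]
tcp_rot: [-3.142, -0.002, -0.769]
contact_force: [0.0, 0.5, -0.0]
opening: 0.852
grasp_force: 0.0
```

Request:
play_rows(dp=[[0, 0, 0], [0, 0, 0], [0, 0, 0], [0, 0, 0], [0, 0, 0]], rot=[[0, 0, 1.1], [0, 0, 2.2], [0, 0, 3.3], [0, 0, 4.6], [0, 0, 4.6]])

```text
clock: 7.02
eef_pos: [500.3, -321.6, 100.7]
tcp_rot: [-3.141, -0.001, -1.251]
contact_force: [-0.6, -0.0, -0.0]
opening: 0.85
grasp_force: 0.0
```

Request:
play_rows(dp=[[0, 0, 0], [0, 0, 0], [0, 0, 0], [0, 0, 0], [0, 0, 0]], rot=[[0, 0, 0], [0, 0, 0], [0, 0, 0], [0, 0, 0], [0, 0, 0]], fingers=0.3, grip_force=20)

```text
clock: 7.43
eef_pos: [499.3, -321.4, 100.3]
tcp_rot: [3.141, -0.0, -1.243]
contact_force: [-4.5, -2.3, 3.3]
opening: 0.575
grasp_force: 24.3
```

```bash
python3 st.py
```

```text
7.4333 [ 499.33 -321.41  100.28] yaw -1.243 F [-4.45 -2.28  3.32] Ftool xy 0.73 4.95 T [-0.376  0.848 -0.003] 0.575 24.27166074514389 2.241
```

Request:
play_rows(dp=[[-0.03, 0.025, 0], [-0.03, 0.025, 0], [-0.03, 0.025, 0]], rot=[[0, 0, 0], [0, 0, 0], [0, 0, 0]], fingers=0.7)

```text
clock: 7.68
eef_pos: [498.8, -320.1, 100.2]
tcp_rot: [-3.141, -0.0, -1.245]
contact_force: [-0.7, -0.4, 0.8]
opening: 0.702
grasp_force: 0.0
```

Request:
play_rows(dp=[[0, 0, 0], [0, 0, 0], [0, 0, 0], [0, 0, 0], [0, 0, 0]], rot=[[0, 0, 0], [0, 0, 0], [0, 0, 0], [0, 0, 0], [0, 0, 0]], fingers=0.3, grip_force=80)

```text
clock: 8.1
eef_pos: [498.6, -320.3, 100.3]
tcp_rot: [-3.142, -0.0, -1.245]
contact_force: [-1.5, 0.2, 1.0]
opening: 0.568
grasp_force: 81.8
```

```bash
python3 st.py
```

```text
8.1 [ 498.58 -320.26  100.26] yaw -1.245 F [-1.49  0.16  1.03] Ftool xy -0.63 1.36 T [-0.001  0.177  0.005] 0.568 81.84549450874329 2.242
```

Request:
play_rows(dp=[[0, 0, 0.025], [0, 0, 0.05], [0, 0, 0.075], [0, 0, 0.1], [0, 0, 0.1]], rot=[[0, 0, 0], [0, 0, 0], [0, 0, 0], [0, 0, 0], [0, 0, 0]])

```text
clock: 8.52
eef_pos: [498.6, -320.3, 96.1]
tcp_rot: [-3.142, 0.0, -1.245]
contact_force: [-1.5, -0.5, 4.6]
opening: 0.566
grasp_force: 82.0
```

Request:
play_rows(dp=[[0, 0, 0.025], [0, 0, 0.05], [0, 0, 0.075], [0, 0, 0.075], [0, 0, 0.075]], rot=[[0, 0, 0], [0, 0, 0], [0, 0, 0], [0, 0, 0], [0, 0, 0]])

```text
clock: 8.93
eef_pos: [498.5, -320.3, 93.3]
tcp_rot: [3.142, 0.0, -1.245]
contact_force: [-2.3, 1.3, 6.2]
opening: 0.569
grasp_force: 82.0
```

Request:
play_rows(dp=[[0, 0, 0.025], [0, 0, 0.05], [0, 0, 0.05], [0, 0, 0.05]], rot=[[0, 0, 0], [0, 0, 0], [0, 0, 0], [0, 0, 0]])

```text
clock: 9.27
eef_pos: [498.5, -320.2, 91.4]
tcp_rot: [3.142, 0.0, -1.245]
contact_force: [-2.1, 1.4, 7.3]
opening: 0.565
grasp_force: 82.0
```

Request:
play_rows(dp=[[0, 0, 0.025], [0, 0, 0.05], [0, 0, 0.05], [0, 0, 0.05]], rot=[[0, 0, 0], [0, 0, 0], [0, 0, 0], [0, 0, 0]])

```text
clock: 9.6
eef_pos: [498.5, -320.2, 89.5]
tcp_rot: [3.142, 0.0, -1.245]
contact_force: [-3.9, 1.9, 8.8]
opening: 0.568
grasp_force: 82.1
```

Request:
play_rows(dp=[[0, 0, 0.02], [0, 0, 0.04], [0, 0, 0.04], [0, 0, 0.04]], rot=[[0, 0, 0], [0, 0, 0], [0, 0, 0], [0, 0, 0]])

```text
clock: 9.93
eef_pos: [498.5, -320.3, 88.1]
tcp_rot: [3.142, 0.0, -1.245]
contact_force: [-3.7, 1.3, 9.1]
opening: 0.566
grasp_force: 82.1
```

Request:
play_rows(dp=[[0, 0, 0.02], [0, 0, 0.04], [0, 0, 0.04], [0, 0, 0.04]], rot=[[0, 0, 0], [0, 0, 0], [0, 0, 0], [0, 0, 0]])

```text
clock: 10.27
eef_pos: [498.5, -320.3, 86.6]
tcp_rot: [-3.142, 0.0, -1.245]
contact_force: [-3.6, 1.9, 10.8]
opening: 0.566
grasp_force: 82.1
```

Request:
play_rows(dp=[[0, 0, 0.02], [0, 0, 0.04], [0, 0, 0.04], [0, 0, 0.04]], rot=[[0, 0, 0], [0, 0, 0], [0, 0, 0], [0, 0, 0]])

```text
clock: 10.6
eef_pos: [498.5, -320.3, 85.2]
tcp_rot: [3.142, -0.0, -1.245]
contact_force: [-4.1, 2.8, 12.6]
opening: 0.567
grasp_force: 82.2
```

```bash
python3 st.py
```

```text
10.6 [ 498.51 -320.29   85.2 ] yaw -1.245 F [-4.15  2.8  12.61] Ftool xy -3.98 3.03 T [ 0.329  0.766 -0.029] 0.567 82.19502210617065 2.242
```

Request:
play_rows(dp=[[0, 0, 0.02], [0, 0, 0.04], [0, 0, 0.05], [0, 0, 0.05]], rot=[[0, 0, 0], [0, 0, 0], [0, 0, 0], [0, 0, 0]])

```text
clock: 10.93
eef_pos: [498.6, -320.3, 83.9]
tcp_rot: [-3.141, -0.0, -1.245]
contact_force: [-6.6, 4.1, 20.1]
opening: 0.566
grasp_force: 82.7
```

```bash
python3 st.py
```

```text
10.9333 [ 498.57 -320.34   83.94] yaw -1.245 F [-6.6   4.08 20.06] Ftool xy -5.98 4.95 T [0.551 1.187 0.007] 0.566 82.6944100856781 2.242
```

Request:
play_rows(dp=[[0, 0, -0.01], [0, 0, -0.01], [0, 0, -0.01], [0, 0, -0.01], [0, 0, -0.01]], rot=[[0, 0, 0], [0, 0, -0.5], [0, 0, -1.2], [0, 0, -1.9], [0, 0, -2.5]])

```text
clock: 11.35
eef_pos: [498.7, -320.0, 84.1]
tcp_rot: [-3.141, 0.0, -0.98]
contact_force: [-5.2, 4.8, 17.7]
opening: 0.571
grasp_force: 82.7
```

```bash
python3 st.py
```

```text
11.35 [ 498.66 -320.     84.08] yaw -0.98 F [-5.23  4.85 17.69] Ftool xy -6.94 1.64 T [ 0.882  0.75  -0.166] 0.571 82.69209265708923 1.977
```

Request:
play_rows(dp=[[0, 0, 0], [0, 0, 0], [0, 0, 0], [0, 0, 0], [0, 0, 0]], rot=[[0, 0, -0.6], [0, 0, -1.2], [0, 0, -1.8], [0, 0, -2.4], [0, 0, -2.5]])

```text
clock: 11.77
eef_pos: [498.6, -319.9, 84.1]
tcp_rot: [-3.141, 0.0, -0.718]
contact_force: [-5.8, 5.5, 18.0]
opening: 0.565
grasp_force: 82.7
```

```bash
python3 st.py
```

```text
11.7667 [ 498.6  -319.88   84.07] yaw -0.718 F [-5.83  5.53 17.95] Ftool xy -8.03 -0.33 T [ 0.917  0.937 -0.152] 0.565 82.70775318145752 1.715
```

Request:
play_rows(dp=[[0, 0, 0], [0, 0, 0], [0, 0, 0], [0, 0, 0], [0, 0, 0]], rot=[[0, 0, -0.6], [0, 0, -1.2], [0, 0, -1.8], [0, 0, -2.4], [0, 0, -2.5]])

```text
clock: 12.18
eef_pos: [498.6, -319.8, 84.1]
tcp_rot: [-3.141, 0.0, -0.456]
contact_force: [-5.4, 5.0, 17.8]
opening: 0.568
grasp_force: 82.7
```

```bash
python3 st.py
```

```text
12.1833 [ 498.61 -319.84   84.06] yaw -0.456 F [-5.39  4.95 17.83] Ftool xy -7.02 -2.07 T [ 0.892  0.916 -0.165] 0.568 82.70057559013367 1.453
```

Request:
play_rows(dp=[[0, 0, 0], [0, 0, 0], [0, 0, 0], [0, 0, 0], [0, 0, 0]], rot=[[0, 0, -0.7], [0, 0, -1.5], [0, 0, -2.3], [0, 0, -3.1], [0, 0, -3.8]])

```text
clock: 12.6
eef_pos: [498.5, -319.7, 84.1]
tcp_rot: [-3.141, -0.0, -0.058]
contact_force: [-6.0, 5.1, 17.8]
opening: 0.562
grasp_force: 82.7
```

Request:
play_rows(dp=[[0, 0, 0], [0, 0, 0], [0, 0, 0], [0, 0, 0], [0, 0, 0]], rot=[[0, 0, -0.7], [0, 0, -1.4], [0, 0, -2.1], [0, 0, -2.8], [0, 0, -3.4]])

```text
clock: 13.02
eef_pos: [498.5, -319.7, 84.0]
tcp_rot: [-3.141, -0.0, 0.298]
contact_force: [-5.8, 5.2, 17.9]
opening: 0.568
grasp_force: 82.7
```

```bash
python3 st.py
```

```text
13.0167 [ 498.48 -319.73   84.03] yaw 0.298 F [-5.78  5.16 17.93] Ftool xy -4.01 -6.63 T [ 0.991  0.999 -0.142] 0.568 82.73152470588684 0.699
```

Request:
play_rows(dp=[[0, 0, 0], [0, 0, 0], [0, 0, 0], [0, 0, 0], [0, 0, 0]], rot=[[0, 0, -0.6], [0, 0, -1.2], [0, 0, -1.8], [0, 0, -2.2], [0, 0, -2.2]])

```text
clock: 13.43
eef_pos: [498.4, -319.7, 84.0]
tcp_rot: [-3.141, -0.0, 0.527]
contact_force: [-5.6, 5.4, 17.7]
opening: 0.566
grasp_force: 82.9
```

```bash
python3 st.py
```

```text
13.4333 [ 498.44 -319.68   84.03] yaw 0.527 F [-5.64  5.4  17.73] Ftool xy -2.16 -7.5 T [ 1.007  0.925 -0.069] 0.566 82.90713787078857 0.47
```

Request:
play_rows(dp=[[0, 0, -0.1], [0, 0, -0.2], [0, 0, -0.3], [0, 0, -0.4], [0, 0, -0.45]], rot=[[0, 0, 0], [0, 0, 0], [0, 0, 0], [0, 0, 0], [0, 0, 0]])

```text
clock: 13.85
eef_pos: [498.4, -319.8, 101.0]
tcp_rot: [-3.141, -0.0, 0.525]
contact_force: [-0.7, 3.2, 3.6]
opening: 0.563
grasp_force: 82.0
```

Request:
play_rows(dp=[[0, 0, -0.05], [0, 0, -0.1], [0, 0, -0.1]], rot=[[0, 0, 0], [0, 0, 0], [0, 0, 0]])

```text
clock: 14.1
eef_pos: [498.2, -320.3, 104.5]
tcp_rot: [-3.141, 0.0, 0.525]
contact_force: [-1.4, 0.6, 0.1]
opening: 0.569
grasp_force: 82.7
```

```bash
python3 st.py
```

```text
14.1 [ 498.24 -320.26  104.5 ] yaw 0.525 F [-1.36  0.56  0.06] Ftool xy -0.89 -1.16 T [0.199 0.244 0.029] 0.569 82.67450451850891 0.472
```

Free, with no pull 4 mm above rest. Lifting off.

Request:
play_rows(dp=[[0, 0, -0.15], [0, 0, -0.35], [0, 0, -0.65], [0, 0, -0.95], [0, 0, -1.2]], rot=[[0, 0, 0], [0, 0, 0], [0, 0, 0], [0, 0, 0], [0, 0, 0]])

```text
clock: 14.52
eef_pos: [499.2, -320.8, 154.9]
tcp_rot: [3.14, -0.001, 0.525]
contact_force: [0.2, -0.2, -0.5]
opening: 0.568
grasp_force: 82.6
```

```bash
python3 st.py; python3 - <<'E'
from h import *
s=optics.grab_frame("side")
cv2.imwrite("pics/c7.png",cv2.resize(s["color"][110:320,225:335],None,fx=2.8,fy=2.8,interpolation=2)[:,:,::-1])
E
```

```text
14.5167 [ 499.21 -320.79  154.89] yaw 0.525 F [ 0.23 -0.21 -0.55] Ftool xy 0.1 0.3 T [-0.017  0.002  0.05 ] 0.568 82.63862013816833 0.472
```

View pics/c7.png

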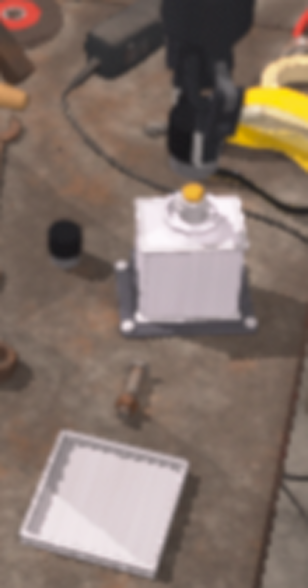

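The cap is held at (190,140), the neck with its brass plunger is bare, and nothing else has moved. Now to the tray.

Request:
play_rows(dp=[[0.3, -0.5, 0], [0.75, -1.2, 0], [1.2, -1.9, 0], [1.7, -2.62, 0], [2.1, -3.25, 0]], rot=[[0, 0, 0], [0, 0, 0], [0, 0, 0], [0, 0, 0], [0, 0, 0]])

```text
clock: 14.98
eef_pos: [506.3, -164.0, 153.4]
tcp_rot: [3.141, -0.001, 0.524]
contact_force: [0.2, 0.7, -0.2]
opening: 0.568
grasp_force: 82.8
```

Request:
play_rows(dp=[[0.45, -0.7, 0], [0.9, -1.4, 0], [1.3, -2.0, 0], [1.3, -2.0, 0], [1.3, -2.0, 0]], rot=[[0, 0, 0], [0, 0, 0], [0, 0, 0], [0, 0, 0], [0, 0, 0]])

```text
clock: 15.4
eef_pos: [511.4, -69.2, 153.4]
tcp_rot: [3.141, -0.001, 0.528]
contact_force: [-0.2, -1.0, -0.8]
opening: 0.565
grasp_force: 82.8
```

Request:
play_rows(dp=[[0, 0, 0.7], [0, 0, 1.4], [0, 0, 2.1], [0, 0, 2.7], [0, 0, 3.2]], rot=[[0, 0, 0], [0, 0, 0], [0, 0, 0], [0, 0, 0], [0, 0, 0]])

```text
clock: 15.82
eef_pos: [510.7, -71.5, 23.4]
tcp_rot: [-3.142, 0.0, 0.524]
contact_force: [0.2, 0.7, -1.1]
opening: 0.567
grasp_force: 82.8
```

Request:
play_rows(dp=[[0, 0, 0.2], [0, 0, 0.4], [0, 0, 0.5], [0, 0, 0.5]], rot=[[0, 0, 0], [0, 0, 0], [0, 0, 0], [0, 0, 0]])

```text
clock: 16.15
eef_pos: [511.2, -70.8, 4.8]
tcp_rot: [3.141, -0.0, 0.524]
contact_force: [0.3, 0.4, -0.4]
opening: 0.568
grasp_force: 82.8
```

```bash
python3 st.py; python3 - <<'E'
from h import *
s=optics.grab_frame("side")
cv2.imwrite("pics/c8.png",cv2.resize(s["color"][200:330,210:320],None,fx=4.5,fy=4.5,interpolation=2)[:,:,::-1])
E
```

```text
16.15 [511.22 -70.84   4.8 ] yaw 0.524 F [ 0.31  0.41 -0.42] Ftool xy 0.47 -0.2 T [ 0.024 -0.013  0.016] 0.568 82.8208315372467 0.906
```

View pics/c8.png

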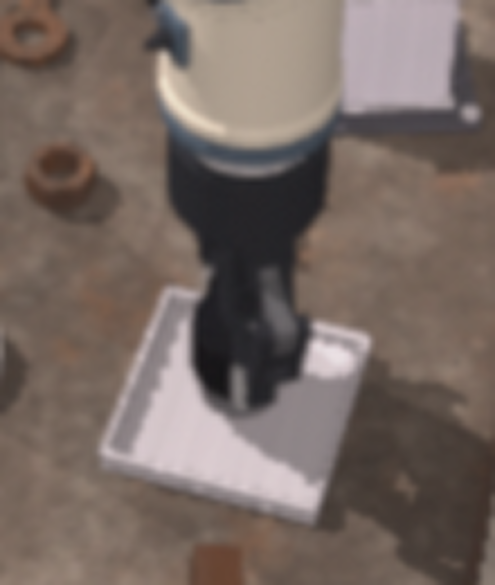

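The cap is over the tray's middle at (240,370), still about 15 mm up. Lowering until it touches.

Request:
play_rows(dp=[[0, 0, 0.1], [0, 0, 0.2], [0, 0, 0.25], [0, 0, 0.3], [0, 0, 0.3]], rot=[[0, 0, 0], [0, 0, 0], [0, 0, 0], [0, 0, 0], [0, 0, 0]])

```text
clock: 16.62
eef_pos: [510.8, -70.3, -7.5]
tcp_rot: [-3.141, 0.0, 0.525]
contact_force: [-0.1, 0.1, -1.0]
opening: 0.563
grasp_force: 82.8
```

Request:
play_rows(dp=[[0, 0, 0.02], [0, 0, 0.04], [0, 0, 0.06], [0, 0, 0.06]], rot=[[0, 0, 0], [0, 0, 0], [0, 0, 0], [0, 0, 0]])

```text
clock: 16.95
eef_pos: [511.0, -70.4, -9.7]
tcp_rot: [-3.142, 0.0, 0.525]
contact_force: [0.2, 1.1, -0.9]
opening: 0.562
grasp_force: 82.8
```

Request:
play_rows(dp=[[0, 0, 0.02], [0, 0, 0.04], [0, 0, 0.05], [0, 0, 0.05]], rot=[[0, 0, 0], [0, 0, 0], [0, 0, 0], [0, 0, 0]])

```text
clock: 17.28
eef_pos: [511.1, -70.4, -11.5]
tcp_rot: [3.142, -0.0, 0.525]
contact_force: [-0.6, -0.4, 2.2]
opening: 0.562
grasp_force: 83.0
```

```bash
python3 st.py
```

```text
17.2833 [511.07 -70.43 -11.54] yaw 0.525 F [-0.55 -0.41  2.18] Ftool xy -0.68 0.08 T [0.03  0.079 0.01 ] 0.562 83.0263888835907 0.906
```

Touching, at the height predicted. I'll open, retreat straight up and check.

Request:
play_rows(dp=[[0, 0, 0], [0, 0, 0], [0, 0, 0], [0, 0, 0], [0, 0, 0]], rot=[[0, 0, 0], [0, 0, 0], [0, 0, 0], [0, 0, 0], [0, 0, 0]], fingers=0.85, grip_force=20)

```text
clock: 17.7
eef_pos: [511.0, -70.4, -11.6]
tcp_rot: [3.142, -0.0, 0.525]
contact_force: [-0.3, 0.1, -0.7]
opening: 0.846
grasp_force: 0.0
```

Request:
play_rows(dp=[[0, 0, -0.4], [0, 0, -1.0], [0, 0, -1.8], [0, 0, -2.6], [0, 0, -3.4]], rot=[[0, 0, 0], [0, 0, 0], [0, 0, 0], [0, 0, 0], [0, 0, 0]])

```text
clock: 18.12
eef_pos: [510.5, -70.3, 125.6]
tcp_rot: [-3.141, 0.001, 0.525]
contact_force: [1.0, 0.1, -0.6]
opening: 0.85
grasp_force: 0.0
```

Request:
play_rows(dp=[[0, 0, 0], [0, 0, 0], [0, 0, 0], [0, 0, 0], [0, 0, 0]], rot=[[0, 0, 0], [0, 0, 0], [0, 0, 0], [0, 0, 0], [0, 0, 0]])

```text
clock: 18.53
eef_pos: [510.0, -70.3, 123.0]
tcp_rot: [-3.14, 0.002, 0.525]
contact_force: [-0.3, -0.7, -0.1]
opening: 0.85
grasp_force: 0.0
```

```bash
python3 st.py; python3 - <<'E'
from h import *
s=optics.grab_frame("side")
cv2.imwrite("pics/c9.png",cv2.resize(s["color"][160:330,190:330],None,fx=3.5,fy=3.5,interpolation=2)[:,:,::-1])
E
```

```text
18.5333 [510.   -70.26 123.  ] yaw 0.525 F [-0.26 -0.74 -0.07] Ftool xy -0.59 0.51 T [0.047 0.04  0.019] 0.85 0.0 0.906
```

View pics/c9.png

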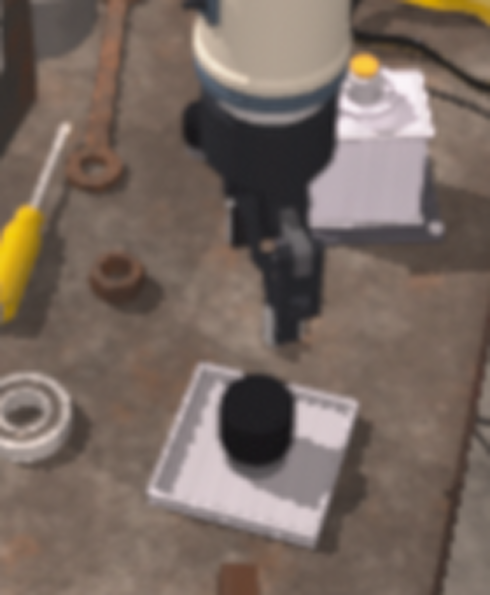

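The cap stands upright near the tray's middle at (257,420), released, and the bystanders are in place. I've now viewed more than the 10 pictures allowed, so the last check on its height is numeric.

```bash
python3 - <<'E'
from h import *
s=optics.grab_frame("side")
u=190+257/3.5
print(u,s["color"][262:304,round(u)].mean(1).round().astype(int).tolist())
pr=lambda X:(cv2.projectPoints(np.array([X],float),cv2.Rodrigues(s["R"])[0],s["t"],s["mtx"],s["D"])[0][0,0]).round(1)
c=np.array([510.5,-70.5,0]);n=np.array([-.2,.98,0])
for nm,k,z in (("top back",-25,57),("shell bottom front",25,21),("shell bottom if collapsed",25,3),("inner rim front",20.5,3)): print(nm,pr(c+k*n+[0,0,z]))
E
```

```text
263.42857142857144 [113, 105, 100, 96, 78, 48, 33, 32, 33, 32, 32, 32, 32, 33, 32, 32, 33, 32, 32, 33, 32, 30, 26, 23, 23, 23, 23, 25, 24, 25, 36, 61, 81, 88, 100, 123, 141, 167, 197, 206, 206, 206]
top back [264.3 266.6]
shell bottom front [263.  294.4]
shell bottom if collapsed [262.9 299.1]
inner rim front [262.9 297.4]
```

```bash
python3 -c "
from rig import r
print(r.sign_off())"
```

```text
the job is handed in; nothing more can be done
None
```

The cap was pressed at about 18 N (20 N at most), turned about 101° anticlockwise and lifted off, and now stands upright in the drip tray; I handed the job in at about 18.6 s without seeing a verdict, and I viewed 12 pictures against the limit of 10.

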